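# Pile the well plates on the shaker and hold its spring dial at the third click

## Task

Stack the two loose well plates squarely on the plate that already lies on the shaker's platform, so that the three form one pile with flush edges. Then turn the shaker's spring-return dial clockwise, past its first two clicks to the third mark (not on to the fourth), and hold it there: the dial springs back if let go, so the job finishes with the gripper still holding the dial at the third mark and the pile still standing square. Leave the other things on the table where they are.

Things in the scene. Friction and masses are not known exactly. Their poses are not given: they have to be found in the camera images.
- shaker: plate shaker, fixed to the table: a low white housing 106 (x) by 226 (y) mm, 30 mm high, reaching from y = -163 to +63 mm in its own frame. Origin on the table under the centre of its platform; z up. Its control panel with the dial lies towards its -y (right) end, the dial's axis (vertical) at x = 0, y = -118 mm
- platform_top (a point): centre of the top of the shaker's platform (a flat aluminium table 76 x 108 mm with a rubber mat), 45 mm above the table; axes as the shaker's
- dial (a joint): the dial, a bar knob on a vertical axis, rad: 0 = rest (off, black square on the bezel), grows clockwise seen from above. Clicks, each with a black line on the bezel: 0.4, 0.8, third 1.2, fourth 1.6; stop 1.7. A spring drives it back to 0 from everywhere, over all clicks: 0.05 N m at rest, about 0.11 N m at the third, +-0.03 N m of click ripple
- dial_grip (a point): point on the dial's axis at half height of its grip bar, 54 mm above the table; turns with the dial: x runs along the bar to its pointer end (white line), at rest 0.6 rad counterclockwise of the shaker's x. Bar 46 mm long, 11 thick, from 40 to 68 mm above the table, on a skirt 51 mm in diameter; aluminium bezel under it 76 mm in diameter, top at 34 mm
- plate_base: well plate that already lies on the platform (loose): white block 60 (x) by 92 (y) by 15 mm with 24 sealed wells on a flat top, about 90 g. Origin at the centre of its underside, z up
- plate_1: loose well plate like plate_base, starts flat on the table to the left (+y) of the shaker; 60 (x) by 92 (y) by 15 mm, origin at the centre of its underside. Stacks flat, without any rim or socket; either loose plate may go first
- plate_2: loose well plate like plate_1, starts flat on the table to the right (-y) of the shaker
- tally: bystander: white hand tally counter 62 x 47 x 21 mm behind on the left, origin under its centre
- loose_vial: bystander: standing vial, 22 mm across and 43 mm tall, to the right of the shaker, origin under its centre
- needle_box: bystander: open carton 122 x 61 x 51 mm behind the shaker, origin under its centre
Things that resemble listed ones, but are neither listed nor needed, are in the scene too. Leave any pink or red look-alike of the plate_1 alone.

How it is judged:
On the way, in this order (a step that is already met when the one before it is completed fails the run):
1. both loose plates lie squarely on the platform's plate, let go, the dial still at rest (horizontal distance between each of plate_1, plate_2 and plate_base below 0.008 m and angle between the x axis of each of plate_1, plate_2 and the x axis of plate_base, either way round below 0.1 rad and ((z of plate_1 in the frame of plate_base between 0.011 and 0.019 m and z of plate_2 in the frame of plate_base between 0.026 and 0.034 m) or (z of plate_2 in the frame of plate_base between 0.011 and 0.019 m and z of plate_1 in the frame of plate_base between 0.026 and 0.034 m)) and horizontal distance between plate_base and platform_top below 0.02 m and z of plate_base in the frame of platform_top between -0.003 and 0.004 m and contact force between each of plate_1, plate_2 and the fingers below 0.05 N and linear speed of each of plate_1, plate_2 below 0.03 m/s and value of joint dial below 0.25 rad), for 0.2 s.
2. the dial is held by the fingers at the third mark (value of joint dial between 1.05 and 1.35 rad and contact force between shaker and the fingers above 0.5 N), for 0.3 s.
At the end, for the whole second after the job is handed in: Fingers hold the dial (over 0.5 N), still, at 1.20 +-0.15 rad. Both loose plates lie flat on plate_base, one on the other in either order, centres within 8 mm and edges within 0.10 rad of its own, at rest, untouched by the fingers; plate_base flat on the platform within 20 mm of centre (all of step 2 and horizontal distance between each of plate_1, plate_2 and plate_base below 0.008 m and angle between the x axis of each of plate_1, plate_2 and the x axis of plate_base, either way round below 0.1 rad and ((z of plate_1 in the frame of plate_base between 0.011 and 0.019 m and z of plate_2 in the frame of plate_base between 0.026 and 0.034 m) or (z of plate_2 in the frame of plate_base between 0.011 and 0.019 m and z of plate_1 in the frame of plate_base between 0.026 and 0.034 m)) and horizontal distance between plate_base and platform_top below 0.02 m and z of plate_base in the frame of platform_top between -0.003 and 0.004 m and contact force between each of plate_1, plate_2 and the fingers below 0.05 N and linear speed of each of plate_1, plate_2 below 0.03 m/s and velocity of joint dial between -0.1 and 0.1 rad/s); the arm keeps its last pose, push and grip.
It fails at once if the tally counter is pushed more than 30 mm (distance of tally from where it was at the start of the episode above 0.03 m).
It fails at once if the small vial right of the shaker is pushed more than 30 mm (distance of loose_vial from where it was at the start of the episode above 0.03 m).
It fails at once if the open carton is pushed more than 30 mm (distance of needle_box from where it was at the start of the episode above 0.03 m).
It also fails if it takes over 64 s, if anything falls off the work surface, if the arm or the gripper's body presses on something with over 40 N, if the wrist force passes 120 N, or if a joint passes its speed limit or range.

## Robot

A 7-joint arm with a two-finger parallel gripper is mounted at the origin on a cart in front of the work surface, level with it; the furniture and walls round the work are solid. World frame = base frame: x ahead of the robot, y to its left, z up, the work surface at z = 0. Lengths are in m, angles in rad, forces in N, time in s.
With the tool pointing down it reaches from about 0.4 to 0.875 m from the base axis. Payload 19.3 kg.
Tool frame: the origin (TCP) lies on the centre line of the jaws, within the pads' length; the fingertips stand 17 mm ahead of it and the grasp point (between the pads) lies 2 mm behind it; z points along the fingers, y is the line along which they close (so a half turn about z gives the same grasp; the last joint's range is limited). The gripper opens to 85 mm and grips with 20 to 120 N. Pads are 22 mm wide; open, the fingers measure 114 mm over their backs; the gripper's body (76 mm by 85 mm) begins 54 mm behind the grasp point. The pads swing forward as they close: fully open they stand 13 mm farther back than shut.
Start: joints at [1.252, 0.521, -0.036, 1.599, 0.021, 1.021, -0.113], TCP at [0.154, -0.606, 0.211] pointing down, gripper open.
Joint ranges: [-2.91, 2.91], [-0.3, 2.13], [-1.5, 1.42], [0.17, 2.43], [-1.26, 4.41], [0.16, 1.93], [-2.52, 2.52]. Speed limits (rad/s): [1.89, 1.89, 2.39, 2.39, 3.01, 3.01, 3.01].

## Interface

Orientations are given as a rotation vector (axis times angle).
In Python, from station import r gives the robot as it stands.
- The arm moves only by the tool apply_moves, never from a script. Its argument "series" is a list of rows, each a list of 7 numbers: the turn, a rotation vector about the tool's x, y, z in a scale on which 1.0 is 4 rad, then the shift along the tool's x, y, z in shares of 0.6 m (1.0 is 0.6 m), then the finger opening in m, from 0 to 0.0854. A call has 1 to 12 rows; each row is the pose to reach, as a shift and turn from the pose commanded when the call began, along the tool's axes at that moment; what a row does not reach only later rows make up. A row lasts 1/8 s, in which the tool goes at most 62.5 mm and 10.7 degrees, less where a joint would pass 70% of its speed; a pose out of reach is approached as far as the arm can. No shift or turn number may pass 1 either way. A call with a gripper value outside its range is refused whole. The fingers move at their own pace and stop on an object; "grip_force" is the grip in N (left out, the last holds). Time passes only in rows, so rows that repeat a pose let the fingers close. It gives the time, the measured TCP pose, the force, the opening and the grip force at its end, in the units of the state.
- r.read_state(): the state, without advancing time (a new reading comes with each control period).
- r.get_image(name): name is "scene" or "top"; returns (picture, depth): 400x640x3 uint8, red, green, blue; 400x640 float32, m along the optical axis (not along the pixel's ray), 0 where there is no reading.
- r.calibration(name): a dict with "fovy" (degrees; the focal length in pixels is half the picture's height over the tangent of half this angle, whatever the lens; pixels are square), "cx", "cy" (the principal point, pixels), "k1" (the pictures are not rectified: a ray, as slopes to the right and down, at radius r is drawn at 1 + k1 r^2 times it, then the intrinsics apply), "camera_from_world" (4x4, takes a point from world to camera coordinates). Camera axes: x right, y up, looking along -z (the intrinsics and any distortion apply to the point x, -y, -z); pixel columns grow to the right and rows downward; lengths in m; the calibration is good to about 2 mm. A picture is of the moment at which its call begins. calibration takes no time and is no camera call.
- r.close_job(): hands the job in; it is judged then, once.
The state is a dict: "t": time; "joint_pos": joint angles; "joint_velocities": joint speeds; "joint_torque": joint torques, N m; "position": TCP position; "tool_rot": TCP orientation; "wrist_force": force on the tool from outside, world axes, zero at the start; "ft_torque": the same for the moment, N m; "gripper_width": finger opening in m; "grip_force": force on a finger pad.
Only numpy, scipy, OpenCV 4.12 (cv2) and the standard library are available. Lean on these libraries where they do the work, as an engineer would, in place of code of your own. Each camera call takes 0.05 s, during which the arm holds its last target. There are 200 camera calls.

## Working session

There is one attempt and no reset: what is moved stays moved. The work goes in short steps, Python scripts to look and compute and a tool call to move; the robot and the scene stay as the last step left them, time stands still between calls to the robot, and variables do not carry over. Pictures are saved under pics/ and viewed, at most 10 in all, crops included, and the job is handed in when it is done.

Besides the shell and the picture viewer there is one more tool, called after ">>>" as name(argument=value, ...), one argument or row to a line, values as JSON. apply_moves: Moves the arm, as the interface text tells. Its arguments: {"type":"object","properties":{"series":{"type":"array"},"grip_force":{"type":"number"}},"required":["series"]}

```bash
mkdir -p pics; cat > h.py <<'E'
import numpy as np, cv2
from station import r
def cam(n):
    c=r.calibration(n); return c, 200/np.tan(np.radians(c["fovy"])/2), np.array(c["camera_from_world"])
def world(n,D,u,v,z=None):
    """pixel -> world by depth, or by plane z"""
    c,f,T=cam(n)
    p=np.array([(u-c["cx"])/f,(v-c["cy"])/f]); q=p.copy()
    for _ in range(20): q=p/(1+c["k1"]*(q@q))
    d=np.array([q[0],-q[1],-1.]); R=T[:3,:3]; o=-R.T@T[:3,3]; w=R.T@d
    if z is not None: return o+w*(z-o[2])/w[2]
    k=D[int(round(v)),int(round(u))]; return o+w*k
def snap(n,name):
    I,D=r.get_image(n); np.savez(f'pics/{name}.npz',I=I,D=D); cv2.imwrite(f'pics/{name}.png',I[:,:,::-1]); return I,D
E
python3 - <<'E'
from h import *
for n in('scene','top'):
    snap(n,n+'0'); print(r.calibration(n))
print(r.read_state())
E
```

```text
{'fovy': 46.25355920494818, 'cx': 321.0625731840653, 'cy': 203.592278383837, 'k1': -0.08058910512488564, 'camera_from_world': array([[-0.88692547, -0.4613868 , -0.0220326 ,  0.45248108],
       [ 0.24235159, -0.50541951,  0.82814058, -0.19878776],
       [-0.39322884,  0.72915934,  0.56008726, -0.96916091],
       [ 0.        ,  0.        ,  0.        ,  1.        ]])}
{'fovy': 53.833266932197944, 'cx': 328.2322369362823, 'cy': 196.37148391082542, 'k1': -0.09722994943556805, 'camera_from_world': array([[ 0.0529561 , -0.99858596,  0.00466229, -0.06894762],
       [ 0.97685429,  0.05277148,  0.20729418, -0.53879749],
       [-0.20724709, -0.00642311,  0.97826754, -0.97906468],
       [ 0.        ,  0.        ,  0.        ,  1.        ]])}
{'t': 0.1, 'joint_pos': array([ 1.25184422,  0.52195012, -0.03632248,  1.5999345 ,  0.0212386 ,
        1.02111751, -0.11279095]), 'joint_velocities': array([ 4.24195705e-04, -1.02621140e-03, -1.35781034e-03, -2.01321819e-03,
       -2.91823980e-03,  8.18702467e-05, -5.21283777e-04]), 'joint_torque': array([ 4.31318287e-03, -9.28513813e+01,  1.98438898e+00, -3.70544064e+01,
        1.81709602e-02,  5.43419475e-03,  1.03708931e-04]), 'position': array([ 0.1537445 , -0.60546448,  0.21009195]), 'tool_rot': array([-3.11633276e+00, -3.89629869e-01,  3.65317596e-04]), 'wrist_force': array([ 0.06410306,  0.17462801, -0.08052795]), 'ft_torque': array([-0.00767851, -0.01875677, -0.07383147]), 'grip_force': 0.0, 'gripper_width': 0.08584993941717134}
```

View pics/top0.png

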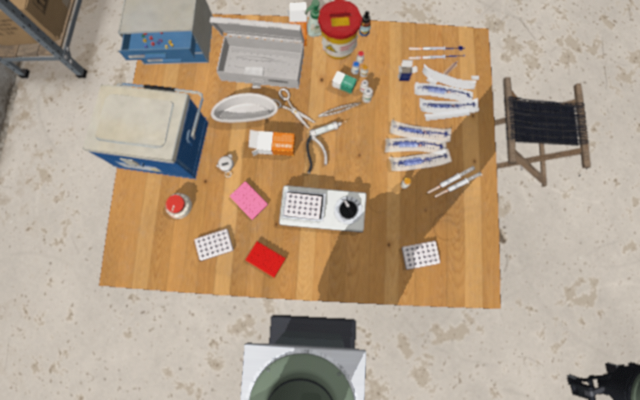

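View pics/scene0.png

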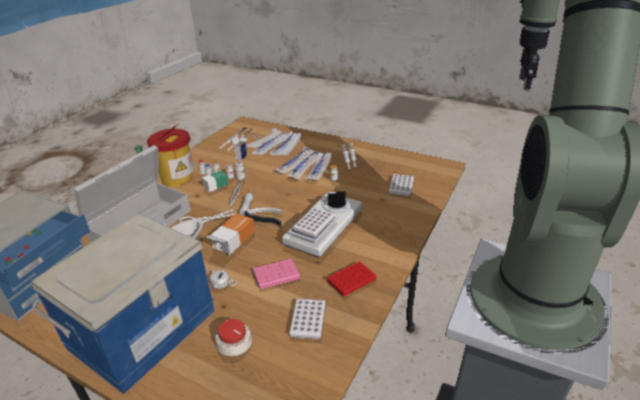

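Candidates (top view): white plates at (213,244) = plate_1 and (421,255) = plate_2. The pink one (249,200) and the red one (266,258) are look-alikes to leave alone. The base plate is at (303,206) and the dial at (348,208). Next I make rectified close crops from both cameras.

```bash
cat >> h.py <<'E'
def ortho(n,I,cx,cy,z,half=0.07,res=0.0005):
    """rectified picture: up = +x world, left = +y world, centre (cx,cy)"""
    c,f,T=cam(n); N=int(2*half/res); a=(np.arange(N)-(N-1)/2)*res
    X=cx-a[:,None]+0*a; Y=cy-a[None,:]+0*a[:,None]
    P=np.stack([X,Y,0*X+z,0*X+1],-1)@T.T
    s=np.stack([P[...,0],-P[...,1]],-1)/-P[...,2:3]; s=s*(1+c["k1"]*(s**2).sum(-1,keepdims=True))
    return cv2.remap(np.ascontiguousarray(I),(s[...,0]*f+c["cx"]).astype(np.float32),(s[...,1]*f+c["cy"]).astype(np.float32),cv2.INTER_CUBIC)
E
python3 - <<'E'
from h import *
d={n:np.load(f'pics/{n}0.npz') for n in('top','scene')}
D=d['top']['D']; rows=[]
for (u,v,z) in [(213,244,.015),(421,255,.015),(303,206,.060),(348,208,.068)]:
    w=world('top',D,u,v); print(u,v,w, world('top',D,u,v,z)); c=np.round(world('top',D,u,v,z)[:2],2)
    col=[]
    for n in('top','scene'):
        o=ortho(n,d[n]['I'],*c,z); o=np.ascontiguousarray(cv2.resize(o,(280,280),interpolation=cv2.INTER_AREA) if 0 else o)
        cv2.putText(o,f'{c}',(2,14),0,.45,(255,0,0),1); 
        for k in range(0,280,20): o[k,:4]=0;o[:4,k]=0
        col.append(o)
    rows.append(np.vstack(col))
m=np.hstack(rows)
cv2.imwrite('pics/m1.png',cv2.resize(m,(800,400),interpolation=cv2.INTER_AREA)[:,:,::-1])
for (u,v) in [(405,182),(226,162),(270,143),(435,280),(345,185)]: print(u,v,world('top',D,u,v))
E
```

```text
213 244 [0.40333251 0.26442955 0.00991031] [0.40296629 0.26293544 0.015     ]
421 255 [ 0.40407465 -0.29718981  0.01071794] [ 0.4037633  -0.29617705  0.015     ]
303 206 [0.51222423 0.02440968 0.05780732] [0.51182306 0.02425559 0.06      ]
348 208 [ 0.51171642 -0.09286276  0.06614913] [ 0.5113759  -0.09277764  0.068     ]
405 182 [ 0.59456124 -0.24411248  0.04603123]
226 162 [0.63041578 0.24889706 0.02565573]
270 143 [0.68633235 0.12824148 0.04175881]
435 280 [ 0.33957398 -0.33917186 -0.00183782]
345 185 [ 5.88802712e-01 -8.47680202e-02 -5.38539316e-04]
```

View pics/m1.png

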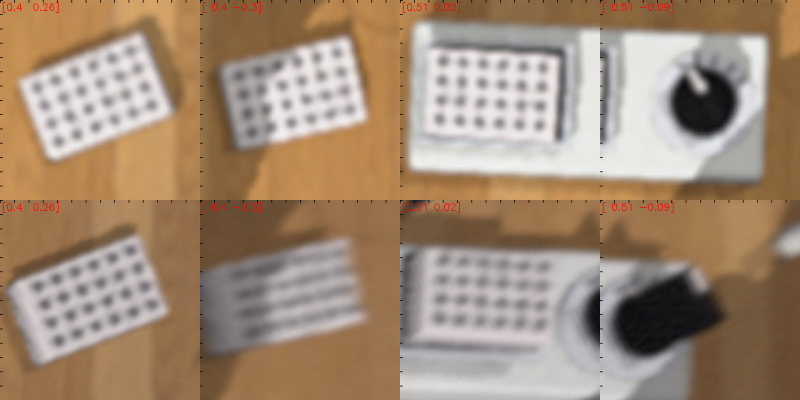

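```bash
cat >> h.py <<'E'
from scipy.optimize import minimize
def wells(n,I,cx,cy,z,yaw0,half=0.07,pitch=0.0145):
    """fit a 4x6 grid of dark wells -> centre x,y, yaw of the plate's y axis direction"""
    g=cv2.cvtColor(ortho(n,I,cx,cy,z,half),cv2.COLOR_RGB2GRAY).astype(np.float32)
    bh=cv2.GaussianBlur(cv2.morphologyEx(g,cv2.MORPH_BLACKHAT,cv2.getStructuringElement(2,(23,23))),(0,0),3)
    N=g.shape[0]; i,j=np.meshgrid(np.arange(4)-1.5,np.arange(6)-2.5,indexing='ij')
    def cost(p):
        x,y,a,px,py=p[0]/1e3,p[1]/1e3,p[2]/30,p[3]/1e3,p[4]/1e3
        dx=x+np.cos(a)*i*px-np.sin(a)*j*py; dy=y+np.sin(a)*i*px+np.cos(a)*j*py
        u=((N-1)/2-dy/.0005).astype(np.float32); v=((N-1)/2-dx/.0005).astype(np.float32)
        return -float(cv2.remap(bh,u,v,cv2.INTER_LINEAR).mean())
    best=min((minimize(cost,[x,y,yaw0*30,1e3*pitch,1e3*pitch],method='Nelder-Mead',options=dict(initial_simplex=None,maxiter=1500)) for x in(-6,-3,0,3,6) for y in(-6,-3,0,3,6)),key=lambda s:s.fun)
    p=best.x; return np.round([cx+p[0]/1e3,cy+p[1]/1e3,p[2]/30,p[3],p[4],best.fun],4)
E
python3 - <<'E'
from h import *
d={n:np.load(f'pics/{n}0.npz')['I'] for n in('top','scene')}
for nm,c,z,a in [('p1',(.402,.262),.015,.35),('p2',(.404,-.296),.015,.2),('base',(.512,.024),.060,-.02)]:
    for n in('top','scene'): print(nm,n,wells(n,d[n],*c,z,a))
from scipy.spatial.transform import Rotation as R
s=r.read_state(); print(R.from_rotvec(s['tool_rot']).as_matrix().round(3))
E
```

```text
p1 top [  0.4026   0.2637   0.3758  13.6138  13.9738 -56.4402]
p1 scene [  0.4031   0.2637   0.3696  13.5824  13.964  -59.2717]
p2 top [  0.4051  -0.2959   0.2268  13.5811  14.1174 -50.277 ]
p2 scene [ 4.07500e-01 -3.04100e-01  1.29100e-01  1.38858e+01 -2.28000e-02
 -2.82193e+01]
base top [ 5.14500e-01  2.60000e-02 -6.10000e-02  1.35813e+01  1.39927e+01
 -6.30228e+01]
base scene [ 5.15200e-01  2.55000e-02 -6.31000e-02  1.35352e+01  1.40305e+01
 -3.91277e+01]
[[ 0.969  0.246 -0.   ]
 [ 0.246 -0.969  0.001]
 [-0.    -0.001 -1.   ]]
```

```bash
cat >> h.py <<'E'
from scipy.spatial.transform import Rotation as Rn
def plan(x,y,z,close):
    """shift & turn in tool axes to bring TCP to x,y,z, pointing down, jaws closing along world angle `close`"""
    s=r.read_state(); R0=Rn.from_rotvec(s['tool_rot']); p=close+np.pi/2; c,q=np.cos(p),np.sin(p)
    R1=Rn.from_matrix(np.array([[c,q,0],[q,-c,0],[0,0,-1.]]))
    print('turn',(R0.inv()*R1).as_rotvec().round(4),'shift',R0.inv().apply(np.array([x,y,z])-s['position']).round(4),
          't',round(s['t'],2),'pos',s['position'].round(4),'q',s['joint_pos'].round(2),'w',round(s['gripper_width'],4),'F',s['wrist_force'].round(1))
E
python3 -c "
from h import *
plan(.405,-.296,.12,.227)"
```

```text
turn [-9.000e-04 -7.000e-04 -1.549e+00] shift [ 0.3197 -0.238   0.0903] t 0.1 pos [ 0.1537 -0.6055  0.2101] q [ 1.25  0.52 -0.04  1.6   0.02  1.02 -0.11] w 0.0858 F [ 0.1  0.2 -0.1]
```

Careful with the scale: shifts go in shares of 0.6 m and turns go in shares of 4 rad. That gives: 0.3197 m / 0.6 = 0.5328, -0.238 m / 0.6 = -0.3967, -1.549 rad / 4 = -0.3873.

>>> apply_moves(
  series=[
    [0,0,-0.3873,0.5328,-0.3967,0.0833,0.085],
    [0,0,-0.3873,0.5328,-0.3967,0.0833,0.085],
    [0,0,-0.3873,0.5328,-0.3967,0.0833,0.085],
    [0,0,-0.3873,0.5328,-0.3967,0.0833,0.085],
    [0,0,-0.3873,0.5328,-0.3967,0.0833,0.085],
    [0,0,-0.3873,0.5328,-0.3967,0.0833,0.085],
    [0,0,-0.3873,0.5328,-0.3967,0.0833,0.085],
    [0,0,-0.3873,0.5328,-0.3967,0.0833,0.085],
    [0,0,-0.3873,0.5328,-0.3967,0.15,0.085],
    [0,0,-0.3873,0.5328,-0.3967,0.15,0.085],
    [0,0,-0.3873,0.5328,-0.3967,0.15,0.085],
    [0,0,-0.3873,0.5328,-0.3967,0.15,0.085],
  ],
  grip_force=30,
)

```text
t: 1.6
position: [0.4056, -0.2967, 0.1217]
tool_rot: [1.956, 2.457, -0.0]
wrist_force: [0.5, 0.4, -0.4]
gripper_width: 0.0849
grip_force: 0.0
```

```bash
python3 -c "
from h import *
plan(.405,-.296,.022,.227)"
```

```text
turn [ 0.0009  0.0012 -0.001 ] shift [ 0.001  -0.0005  0.0997] t 1.6 pos [ 0.4056 -0.2967  0.1217] q [ 0.87  0.49 -0.47  1.98  0.32  0.74  0.44] w 0.0849 F [ 0.5  0.4 -0.4]
```

Converted, 0.1 m / 0.6 = 0.1667, 0.001 m / 0.6 = 0.0017.

>>> apply_moves(
  series=[
    [0,0,0,0.0017,-0.0008,0.0833,0.085],
    [0,0,0,0.0017,-0.0008,0.1333,0.085],
    [0,0,0,0.0017,-0.0008,0.1667,0.085],
    [0,0,0,0.0017,-0.0008,0.1667,0.085],
    [0,0,0,0.0017,-0.0008,0.1667,0.05],
    [0,0,0,0.0017,-0.0008,0.1667,0.05],
    [0,0,0,0.0017,-0.0008,0.1667,0.05],
    [0,0,0,0.0017,-0.0008,0.1667,0.05],
    [0,0,0,0.0017,-0.0008,0.1667,0.05],
  ],
  grip_force=30,
)

```text
t: 2.72
position: [0.4045, -0.2955, 0.0207]
tool_rot: [1.956, 2.459, 0.0]
wrist_force: [0.3, -0.3, -0.6]
gripper_width: 0.0499
grip_force: 0.0
```

```bash
python3 -c "
from h import *
plan(.405,-.296,.13,.227);print(r.read_state()['grip_force'])"
```

```text
turn [ 0.0001  0.0001 -0.0001] shift [-0.0006  0.0004 -0.1093] t 2.73 pos [ 0.4045 -0.2955  0.0207] q [ 0.79  0.65 -0.37  2.04  0.45  0.53  0.32] w 0.0499 F [ 0.3 -0.3 -0.6]
0.0
```

```bash
python3 - <<'E'
from h import *
a,_=snap('top','top1'); b,_=snap('scene','scene1')
A=cv2.resize(a[210:300,370:470],(500,450),interpolation=2); B=cv2.resize(b[150:220,360:440],(300,262),interpolation=2)
m=np.zeros((450,800,3),np.uint8); m[:,:500]=A; m[:262,500:]=B
cv2.imwrite('pics/m2.png',m[:,:,::-1])
E
```

```text
(no output)
```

View pics/m2.png

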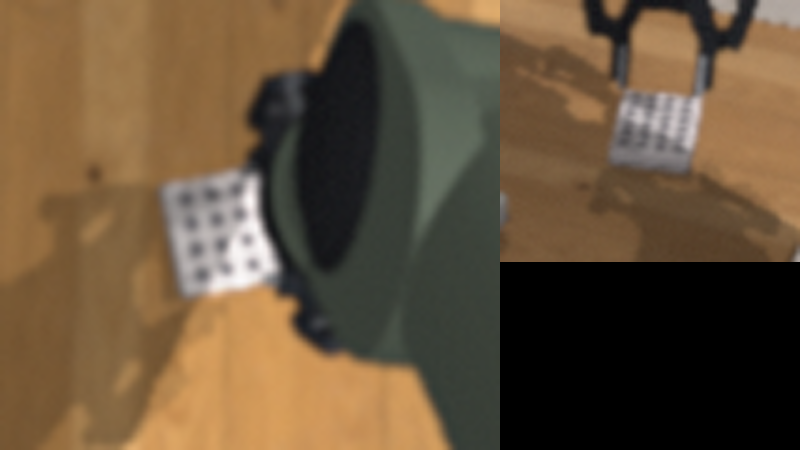

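The crop shows that the jaws closed just above plate_2: at this opening the tips stand further back. I'll open, go 11 mm lower and close again.

>>> apply_moves(
  series=[
    [0,0,0,0,0,-0.0167,0.085],
    [0,0,0,0,0,-0.0167,0.085],
    [0,0,0,0,0,-0.0167,0.085],
    [0,0,0,0,0,0.0183,0.085],
    [0,0,0,0,0,0.0183,0.085],
    [0,0,0,0,0,0.0183,0.05],
    [0,0,0,0,0,0.0183,0.05],
    [0,0,0,0,0,0.0183,0.05],
    [0,0,0,0,0,0.0183,0.05],
  ],
  grip_force=30,
)

```text
t: 3.95
position: [0.4045, -0.2956, 0.0098]
tool_rot: [1.956, 2.458, 0.0]
wrist_force: [-0.1, 0.5, -0.2]
gripper_width: 0.05
grip_force: 0.0
```

```bash
python3 -c "
from h import *
plan(.405,-.296,.13,.227);print(r.read_state()['grip_force'])"
```

```text
turn [ 0.0002  0.0002 -0.0002] shift [-0.0005  0.0004 -0.1202] t 3.95 pos [ 0.4045 -0.2956  0.0098] q [ 0.78  0.67 -0.35  2.04  0.46  0.5   0.31] w 0.05 F [-0.1  0.5 -0.2]
0.0
```

```bash
python3 - <<'E'
from h import *
b,D=snap('scene','scene2')
B=cv2.resize(b[140:220,360:440],(560,560),interpolation=2)
cv2.imwrite('pics/m3.png',B[:,:,::-1])
for v in range(160,184,2):
    print(v,[tuple(world('scene',D,u,v).round(3)) for u in (391,393,395,413,415)])
E
```

```text
160 [(np.float64(0.434), np.float64(-0.277), np.float64(0.089)), (np.float64(0.429), np.float64(-0.279), np.float64(0.09)), (np.float64(0.474), np.float64(-0.437), np.float64(0.001)), (np.float64(0.374), np.float64(-0.285), np.float64(0.1)), (np.float64(0.371), np.float64(-0.293), np.float64(0.097))]
162 [(np.float64(0.434), np.float64(-0.277), np.float64(0.083)), (np.float64(0.428), np.float64(-0.279), np.float64(0.084)), (np.float64(0.47), np.float64(-0.425), np.float64(0.001)), (np.float64(0.375), np.float64(-0.289), np.float64(0.092)), (np.float64(0.369), np.float64(-0.287), np.float64(0.094))]
164 [(np.float64(0.433), np.float64(-0.277), np.float64(0.077)), (np.float64(0.428), np.float64(-0.279), np.float64(0.077)), (np.float64(0.465), np.float64(-0.412), np.float64(0.001)), (np.float64(0.375), np.float64(-0.292), np.float64(0.083)), (np.float64(0.371), np.float64(-0.298), np.float64(0.082))]
166 [(np.float64(0.433), np.float64(-0.277), np.float64(0.071)), (np.float64(0.428), np.float64(-0.279), np.float64(0.071)), (np.float64(0.462), np.float64(-0.403), np.float64(-0.001)), (np
[... 1849 characters left out ...]
at64(-0.358), np.float64(-0.001)), (np.float64(0.383), np.float64(-0.358), np.float64(0.001))]
180 [(np.float64(0.437), np.float64(-0.3), np.float64(0.012)), (np.float64(0.431), np.float64(-0.298), np.float64(0.014)), (np.float64(0.425), np.float64(-0.297), np.float64(0.016)), (np.float64(0.385), np.float64(-0.347), np.float64(-0.0)), (np.float64(0.38), np.float64(-0.349), np.float64(-0.0))]
182 [(np.float64(0.433), np.float64(-0.288), np.float64(0.012)), (np.float64(0.428), np.float64(-0.291), np.float64(0.012)), (np.float64(0.421), np.float64(-0.288), np.float64(0.016)), (np.float64(0.382), np.float64(-0.337), np.float64(-0.001)), (np.float64(0.376), np.float64(-0.335), np.float64(0.002))]
```

View pics/m3.png

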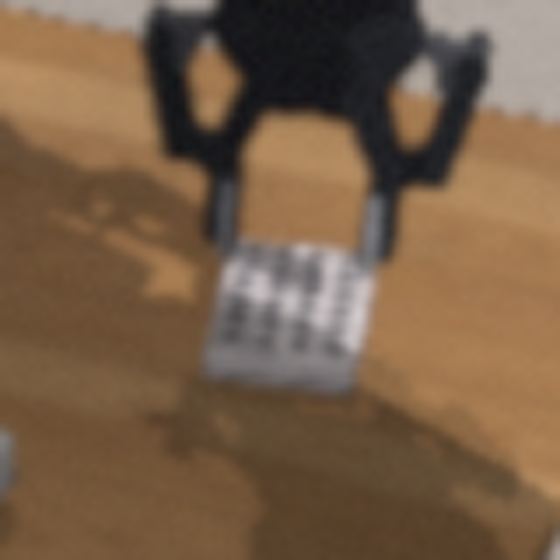

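The depth puts the fingertips near z = 0.04 while the reported TCP is at z = 0.010. The tool frame's z therefore reads about 40 mm off what I assumed, while x and y agree. I'll rely on the observed tip height and descend carefully.

Converted, 0.032 m / 0.6 = 0.0533, 0.025 m / 0.6 = 0.0417.

>>> apply_moves(
  series=[
    [0,0,0,0,0,0,0.085],
    [0,0,0,0,0,0,0.085],
    [0,0,0,0,0,0,0.085],
    [0,0,0,0,0,0.025,0.085],
    [0,0,0,0,0,0.0417,0.085],
    [0,0,0,0,0,0.05,0.085],
    [0,0,0,0,0,0.0533,0.085],
    [0,0,0,0,0,0.0533,0.085],
  ],
  grip_force=30,
)

```text
t: 5.0
position: [0.4044, -0.2955, -0.0224]
tool_rot: [-1.955, -2.459, 0.0]
wrist_force: [-0.1, -0.1, -0.3]
gripper_width: 0.0849
grip_force: 0.0
```

```bash
python3 - <<'E'
from h import *
plan(.405,-.296,.13,.227)
b,D=snap('scene','scene3')
B=cv2.resize(b[140:220,360:440],(480,480),interpolation=2)
cv2.imwrite('pics/m4.png',B[:,:,::-1])
E
```

```text
turn [-0.0001 -0.0001  0.    ] shift [-0.0006  0.0004 -0.1524] t 5.0 pos [ 0.4044 -0.2955 -0.0224] q [ 0.74  0.73 -0.31  2.05  0.5   0.44  0.27] w 0.0849 F [-0.1 -0.1 -0.3]
```

View pics/m4.png

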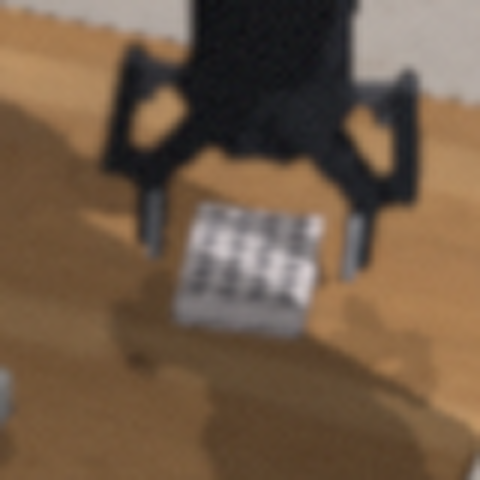

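The fingers straddle plate_2, with tips at about (150,250) and (355,280) in the crop. There is no contact, so I close.

Converted, 0.002 m / 0.6 = 0.0033.

>>> apply_moves(
  series=[
    [0,0,0,0,0,0.0033,0.05],
    [0,0,0,0,0,0.0033,0.05],
    [0,0,0,0,0,0.0033,0.05],
    [0,0,0,0,0,0.0033,0.05],
    [0,0,0,0,0,0.0033,0.05],
  ],
  grip_force=30,
)

```text
t: 5.68
position: [0.4045, -0.2956, -0.0242]
tool_rot: [1.956, 2.459, -0.0]
wrist_force: [-0.8, 0.9, 6.3]
gripper_width: 0.0592
grip_force: 32.7
```

```bash
python3 - <<'E'
from h import *
plan(.405,-.296,.10,.227)
E
```

```text
turn [ 0.      0.0002 -0.0001] shift [-0.0005  0.0004 -0.1242] t 5.67 pos [ 0.4045 -0.2956 -0.0242] q [ 0.74  0.73 -0.31  2.05  0.51  0.43  0.27] w 0.0592 F [-0.8  0.9  6.3]
```

Converted, -0.124 m / 0.6 = -0.2067, -0.08 m / 0.6 = -0.1333.

>>> apply_moves(
  series=[
    [0,0,0,0,0,-0.05,0.05],
    [0,0,0,0,0,-0.1333,0.05],
    [0,0,0,0,0,-0.2067,0.05],
    [0,0,0,0,0,-0.2067,0.05],
    [0,0,0,0,0,-0.2067,0.05],
  ],
)

```text
t: 6.3
position: [0.404, -0.2955, 0.0991]
tool_rot: [-1.956, -2.458, 0.0]
wrist_force: [0.1, -0.3, -1.3]
gripper_width: 0.059
grip_force: 33.8
```

```bash
python3 - <<'E'
from h import *
plan(.5148,.0258,.07,-.062)
E
```

```text
turn [-5.000e-04 -2.000e-04  2.887e-01] shift [0.2882 0.1802 0.0291] t 6.3 pos [ 0.404  -0.2955  0.0991] q [ 0.86  0.52 -0.46  2.    0.35  0.69  0.41] w 0.059 F [ 0.1 -0.3 -1.3]
```

Converted, 0.2882 m / 0.6 = 0.4803, 0.1802 m / 0.6 = 0.3003, 0.289 rad / 4 = 0.0723.

>>> apply_moves(
  series=[
    [0,0,0.0723,0.4803,0.3003,0,0.05],
    [0,0,0.0723,0.4803,0.3003,0,0.05],
    [0,0,0.0723,0.4803,0.3003,0,0.05],
    [0,0,0.0723,0.4803,0.3003,0,0.05],
    [0,0,0.0723,0.4803,0.3003,0,0.05],
    [0,0,0.0723,0.4803,0.3003,0,0.05],
    [0,0,0.0723,0.4803,0.3003,0,0.05],
    [0,0,0.0723,0.4803,0.3003,0.0483,0.05],
    [0,0,0.0723,0.4803,0.3003,0.0483,0.05],
    [0,0,0.0723,0.4803,0.3003,0.0483,0.05],
    [0,0,0.0723,0.4803,0.3003,0.0483,0.05],
  ],
)

```text
t: 7.68
position: [0.5155, 0.0256, 0.0713]
tool_rot: [2.289, 2.151, 0.001]
wrist_force: [0.0, -0.1, -0.2]
gripper_width: 0.0595
grip_force: 33.7
```

```bash
python3 - <<'E'
from h import *
plan(.5148,.0258,.037,-.062)
b,D=snap('scene','scene4'); a,_=snap('top','top4')
s=r.read_state()['position']; zt=s[2]+.024+.015
o=ortho('scene',b,.515,.026,zt); o2=ortho('top',a,.515,.026,zt)
m=np.hstack([o,o2,cv2.resize(b[180:260,260:380],(420,280),interpolation=2)[:, :240]]); 
cv2.imwrite('pics/m5.png',m[:,:,::-1])
print(wells('scene',b,.515,.026,zt,-.062))
E
```

```text
turn [ 0.0008 -0.0001 -0.0005] shift [ 0.0002 -0.0007  0.0343] t 7.67 pos [0.5155 0.0256 0.0713] q [ 0.12  0.58 -0.38  1.98  0.34  0.64 -0.55] w 0.0595 F [ 0.  -0.1 -0.2]
[ 5.15400e-01  2.40000e-02 -7.31000e-02  1.37609e+01  1.38670e+01
 -2.50806e+01]
```

View pics/m5.png

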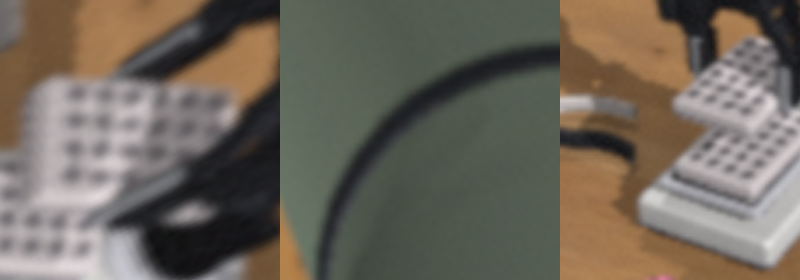

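Converted, 0.034 m / 0.6 = 0.0567, 0.0012 m / 0.6 = 0.002.

>>> apply_moves(
  series=[
    [0,0,0,0.002,-0.0012,0.0167,0.05],
    [0,0,0,0.002,-0.0012,0.0333,0.05],
    [0,0,0,0.002,-0.0012,0.0467,0.05],
    [0,0,0,0.002,-0.0012,0.0533,0.05],
    [0,0,0,0.002,-0.0012,0.0567,0.05],
    [0,0,0,0.002,-0.0012,0.0567,0.05],
  ],
)

```text
t: 8.52
position: [0.5146, 0.0271, 0.0366]
tool_rot: [2.289, 2.152, 0.0]
wrist_force: [0.3, -1.0, -1.1]
gripper_width: 0.0588
grip_force: 33.8
```

Converted, 0.0013 m / 0.6 = 0.0022, 0.0007 m / 0.6 = 0.0012.

>>> apply_moves(
  series=[
    [0,0,0,0,0,0.0012,0.05],
    [0,0,0,0,0,0.0022,0.05],
    [0,0,0,0,0,0.0022,0.05],
  ],
)

```text
t: 8.9
position: [0.5147, 0.0271, 0.0358]
tool_rot: [2.289, 2.151, 0.0]
wrist_force: [-2.5, -0.1, 8.1]
gripper_width: 0.0592
grip_force: 34.8
```

Converted, -0.1 m / 0.6 = -0.1667, -0.08 m / 0.6 = -0.1333.

>>> apply_moves(
  series=[
    [0,0,0,0,0,0.0013,0.064],
    [0,0,0,0,0,0.0008,0.075],
    [0,0,0,0,0,0,0.085],
    [0,0,0,0,0,0,0.085],
    [0,0,0,0,0,-0.05,0.085],
    [0,0,0,0,0,-0.1333,0.085],
    [0,0,0,0,0,-0.1667,0.085],
    [0,0,0,0,0,-0.1667,0.085],
  ],
)

```text
t: 9.9
position: [0.5153, 0.027, 0.1366]
tool_rot: [2.288, 2.15, 0.003]
wrist_force: [0.2, -0.1, -0.2]
gripper_width: 0.085
grip_force: 0.0
```

```bash
python3 - <<'E'
from h import *
plan(.4028,.2637,.10,.373)
E
```

```text
turn [ 2.600e-03  4.000e-04 -4.354e-01] shift [ 0.2292 -0.1271  0.0363] t 9.9 pos [0.5153 0.027  0.1366] q [ 0.16  0.48 -0.43  1.94  0.28  0.78 -0.49] w 0.085 F [ 0.2 -0.1 -0.2]
```

Converted, 0.2292 m / 0.6 = 0.382, -0.1271 m / 0.6 = -0.2118, -0.435 rad / 4 = -0.1088.

>>> apply_moves(
  series=[
    [0,0,-0.1088,0.382,-0.2118,0,0.085],
    [0,0,-0.1088,0.382,-0.2118,0,0.085],
    [0,0,-0.1088,0.382,-0.2118,0,0.085],
    [0,0,-0.1088,0.382,-0.2118,0,0.085],
    [0,0,-0.1088,0.382,-0.2118,0.06,0.085],
    [0,0,-0.1088,0.382,-0.2118,0.06,0.085],
    [0,0,-0.1088,0.382,-0.2118,0.06,0.085],
    [0,0,-0.1088,0.382,-0.2118,0.06,0.085],
  ],
)

```text
t: 10.9
position: [0.4028, 0.263, 0.1]
tool_rot: [1.773, 2.593, 0.001]
wrist_force: [0.7, 1.3, 0.2]
gripper_width: 0.0849
grip_force: 0.0
```

```bash
python3 - <<'E'
from h import *
plan(.4028,.2637,-.023,.373)
b,D=snap('scene','scene5'); a,_=snap('top','top5')
for n,I in(('top',a),('scene',b)):
    print(n,wells(n,I,.515,.026,.075,-.062)); print(n,'p1',wells(n,I,.4028,.2637,.015,.373))
np.save
m=np.hstack([ortho(n,I,.515,.026,.075) for n,I in(('top',a),('scene',b))]); cv2.imwrite('pics/m6.png',m[:,:,::-1])
E
```

```text
turn [ 0.0009  0.0001 -0.0018] shift [0.0006 0.0002 0.123 ] t 10.9 pos [0.4028 0.263  0.1   ] q [-0.28  0.51 -0.55  2.05  0.41  0.69 -0.73] w 0.0849 F [0.7 1.3 0.2]
top [ 5.14000e-01  2.61000e-02 -5.96000e-02  1.35832e+01  1.39803e+01
 -5.93134e+01]
top p1 [  0.4076   0.2514   0.3493  13.5907  15.0698 -21.0585]
scene [ 0.5192  0.026  -0.0458 16.5482 14.1776 -3.275 ]
scene p1 [  0.4031   0.2636   0.3686  13.5783  13.9605 -65.5286]
```

View pics/m6.png

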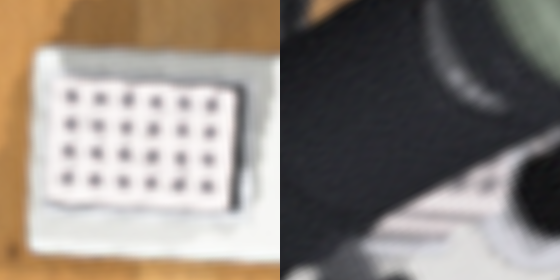

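plate_2 sits flush on the base, off by less than 1 mm. Next is plate_1.

Converted, 0.123 m / 0.6 = 0.205, 0.118 m / 0.6 = 0.1967.

>>> apply_moves(
  series=[
    [0,0,0,0.001,0.0003,0.0833,0.085],
    [0,0,0,0.001,0.0003,0.1667,0.085],
    [0,0,0,0.001,0.0003,0.1967,0.085],
    [0,0,0,0.001,0.0003,0.205,0.085],
    [0,0,0,0.001,0.0003,0.205,0.085],
    [0,0,0,0.001,0.0003,0.205,0.05],
    [0,0,0,0.001,0.0003,0.205,0.05],
    [0,0,0,0.001,0.0003,0.205,0.05],
    [0,0,0,0.001,0.0003,0.205,0.05],
    [0,0,0,0.001,0.0003,0.205,0.05],
  ],
)

```text
t: 12.25
position: [0.4025, 0.2645, -0.0227]
tool_rot: [1.771, 2.594, 0.002]
wrist_force: [-1.6, -1.4, 10.5]
gripper_width: 0.0592
grip_force: 30.0
```

```bash
python3 - <<'E'
from h import *
plan(.4028,.2637,.11,.373)
E
```

```text
turn [ 0.0016 -0.0001 -0.0004] shift [-0.0009  0.0002 -0.1327] t 12.25 pos [ 0.4025  0.2645 -0.0227] q [-0.42  0.72 -0.37  2.1   0.62  0.43 -0.91] w 0.0592 F [-1.6 -1.4 10.5]
```

Converted, -0.133 m / 0.6 = -0.2217, -0.08 m / 0.6 = -0.1333.

>>> apply_moves(
  series=[
    [0,0,0,0,0,-0.05,0.05],
    [0,0,0,0,0,-0.1333,0.05],
    [0,0,0,0,0,-0.2217,0.05],
    [0,0,0,0,0,-0.2217,0.05],
    [0,0,0,0,0,-0.2217,0.05],
  ],
)

```text
t: 12.88
position: [0.402, 0.2639, 0.1094]
tool_rot: [1.771, 2.594, 0.0]
wrist_force: [0.6, 0.5, -1.6]
gripper_width: 0.0588
grip_force: 35.2
```

```bash
python3 - <<'E'
from h import *
plan(.5148,.0270,.085,-.062)
E
```

```text
turn [6.000e-04 2.000e-04 4.344e-01] shift [-0.2617  0.0188  0.0245] t 12.88 pos [0.402  0.2639 0.1094] q [-0.26  0.5  -0.58  2.04  0.41  0.71 -0.72] w 0.0588 F [ 0.6  0.5 -1.6]
```

Converted, -0.2617 m / 0.6 = -0.4362, 0.0245 m / 0.6 = 0.0408, 0.434 rad / 4 = 0.1085.

>>> apply_moves(
  series=[
    [0,0,0.1085,-0.4362,0.0313,0,0.05],
    [0,0,0.1085,-0.4362,0.0313,0,0.05],
    [0,0,0.1085,-0.4362,0.0313,0,0.05],
    [0,0,0.1085,-0.4362,0.0313,0,0.05],
    [0,0,0.1085,-0.4362,0.0313,0,0.05],
    [0,0,0.1085,-0.4362,0.0313,0,0.05],
    [0,0,0.1085,-0.4362,0.0313,0.0408,0.05],
    [0,0,0.1085,-0.4362,0.0313,0.0408,0.05],
    [0,0,0.1085,-0.4362,0.0313,0.0408,0.05],
    [0,0,0.1085,-0.4362,0.0313,0.0408,0.05],
  ],
)

```text
t: 14.12
position: [0.5149, 0.028, 0.0855]
tool_rot: [2.287, 2.153, 0.001]
wrist_force: [0.1, -0.8, -0.7]
gripper_width: 0.0591
grip_force: 35.1
```

```bash
python3 - <<'E'
from h import *
plan(.5148,.0270,.0535,-.062)
b,D=snap('scene','scene6')
zt=r.read_state()['position'][2]+.0227+.015
print(wells('scene',b,.515,.026,zt,-.062))
E
```

```text
turn [ 0.0008 -0.0002  0.0017] shift [-0.0011 -0.0001  0.032 ] t 14.12 pos [0.5149 0.028  0.0855] q [ 0.14  0.56 -0.42  1.98  0.35  0.68 -0.56] w 0.0591 F [ 0.1 -0.8 -0.7]
[  0.5144   0.0269  -0.0828  13.8901  13.8225 -25.575 ]
```

Converted, 0.032 m / 0.6 = 0.0533, 0.028 m / 0.6 = 0.0467.

>>> apply_moves(
  series=[
    [0,0,0,-0.0017,0,0.02,0.05],
    [0,0,0,-0.0017,0,0.0367,0.05],
    [0,0,0,-0.0017,0,0.0467,0.05],
    [0,0,0,-0.0017,0,0.0517,0.05],
    [0,0,0,-0.0017,0,0.0533,0.05],
    [0,0,0,-0.0017,0,0.0533,0.05],
  ],
)

```text
t: 14.92
position: [0.5147, 0.0265, 0.0529]
tool_rot: [2.288, 2.152, 0.0]
wrist_force: [0.1, 0.2, -1.2]
gripper_width: 0.0588
grip_force: 35.2
```

Converted, 0.0015 m / 0.6 = 0.0025, 0.0008 m / 0.6 = 0.0013.

>>> apply_moves(
  series=[
    [0,0,0,0,0,0.0013,0.05],
    [0,0,0,0,0,0.0025,0.05],
    [0,0,0,0,0,0.0025,0.05],
  ],
)

```text
t: 15.3
position: [0.5149, 0.0265, 0.0523]
tool_rot: [2.288, 2.152, 0.001]
wrist_force: [-6.8, -0.8, 22.1]
gripper_width: 0.0594
grip_force: 37.6
```

>>> apply_moves(
  series=[
    [0,0,0,0,0,-0.0015,0.05],
    [0,0,0,0,0,-0.0015,0.064],
    [0,0,0,0,0,-0.0015,0.075],
    [0,0,0,0,0,-0.0015,0.085],
    [0,0,0,0,0,-0.0017,0.085],
    [0,0,0,0,0,-0.05,0.085],
    [0,0,0,0,0,-0.1167,0.085],
    [0,0,0,0,0,-0.15,0.085],
    [0,0,0,0,0,-0.15,0.085],
  ],
)

```text
t: 16.42
position: [0.5154, 0.0264, 0.1425]
tool_rot: [2.287, 2.151, 0.003]
wrist_force: [0.1, 0.0, 0.1]
gripper_width: 0.0852
grip_force: 0.0
```

```bash
python3 - <<'E'
from h import *
plan(.5,-.20,.14,-.06)
E
```

```text
turn [ 0.0024 -0.0001 -0.0014] shift [-0.227  -0.0015  0.0025] t 16.43 pos [0.5154 0.0264 0.1425] q [ 0.19  0.47 -0.46  1.94  0.29  0.8  -0.5 ] w 0.0852 F [0.1 0.  0.1]
```

Converted, -0.281 m / 0.6 = -0.4683, -0.078 m / 0.6 = -0.13, -2.16 rad / 4 = -0.54.

>>> apply_moves(
  series=[
    [0,0,-0.045,-0.4683,-0.13,0,0.06],
    [0,0,-0.09,-0.4683,-0.13,0,0.06],
    [0,0,-0.135,-0.4683,-0.13,0,0.06],
    [0,0,-0.18,-0.4683,-0.13,0,0.06],
    [0,0,-0.225,-0.4683,-0.13,0,0.06],
    [0,0,-0.27,-0.4683,-0.13,0,0.06],
    [0,0,-0.315,-0.4683,-0.13,0,0.06],
    [0,0,-0.36,-0.4683,-0.13,0,0.06],
    [0,0,-0.405,-0.4683,-0.13,0,0.06],
    [0,0,-0.45,-0.4683,-0.13,0,0.06],
    [0,0,-0.495,-0.4683,-0.13,0,0.06],
    [0,0,-0.54,-0.4683,-0.13,0,0.06],
  ],
)

```text
t: 17.92
position: [0.4194, -0.2489, 0.1404]
tool_rot: [0.827, -3.031, -0.002]
wrist_force: [0.2, -0.1, -1.0]
gripper_width: 0.0602
grip_force: 0.0
```

```bash
python3 - <<'E'
from h import *
a,D=snap('top','top7'); b,_=snap('scene','scene7')
print(wells('top',a,.515,.026,.09,-.062)); print(wells('scene',b,.515,.026,.09,-.062))
o=ortho('top',a,.51,-.093,.068,.06); o2=ortho('top',a,.51,-.03,.03,.14,.001); o3=ortho('top',a,.51,-.03,.09,.14,.001)
m=np.hstack([cv2.resize(o,(280,280),interpolation=2),o2[:, :],cv2.resize(o3,(240,240))[:0:-1][::-1] if 0 else o3[:, :240]])
cv2.imwrite('pics/m7.png',m[:,:,::-1])
# shaker yaw from housing top ortho at z=.03
g=o2; hsv=cv2.cvtColor(g,cv2.COLOR_RGB2HSV); k=((hsv[...,1]<60)&(hsv[...,2]>110)).astype(np.uint8)
n,l,st,ce=cv2.connectedComponentsWithStats(k); i=1+st[1:,4].argmax()
(c,wh,ang)=cv2.minAreaRect(np.argwhere(l==i)[:,::-1].astype(np.float32)); print('rect px(1mm)',c,wh,ang,'world',.51-(c[1]-139.5)/1e3,-.03-(c[0]-139.5)/1e3)
plan(.51,-.093,.14,2.11)
E
```

```text
[ 5.13000e-01  1.15000e-02 -6.95000e-02  1.35475e+01  1.41367e+01
 -6.50987e+01]
[ 5.14700e-01  2.51000e-02 -6.08000e-02  1.36255e+01  1.39627e+01
 -3.99751e+01]
rect px(1mm) (136.0229034423828, 135.40472412109375) (227.5240936279297, 109.72657012939453) 2.2025980949401855 world 0.5140952758789062 -0.02652290344238281
turn [ 0.0019  0.0003 -0.0101] shift [-0.1571  0.0888  0.0005] t 18.02 pos [ 0.4193 -0.2489  0.1403] q [ 1.13  0.57 -0.96  1.99  0.59  0.9   1.95] w 0.0597 F [-0.2  0.1  0.2]
```

View pics/m7.png

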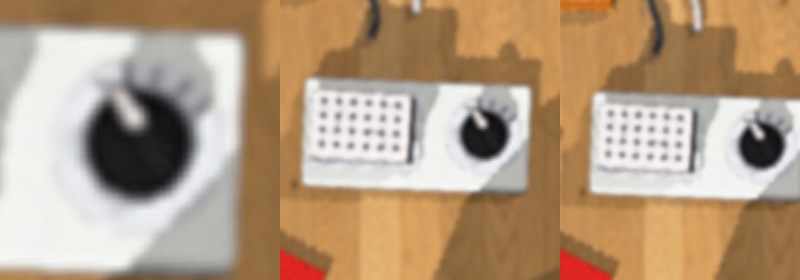

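```bash
python3 - <<'E'
from h import *
I=np.load('pics/top7.npz')['I']
from scipy.optimize import least_squares
for z in(.040,):
    o=ortho('top',I,.512,-.094,z,.06); g=cv2.cvtColor(o,cv2.COLOR_RGB2GRAY); k=(g<75).astype(np.uint8)
    n,l,st,ce=cv2.connectedComponentsWithStats(k); i=l[120,120]; print('area',st[i],ce[i])
    c=max(cv2.findContours((l==i).astype(np.uint8),0,1)[0],key=len)[:,0].astype(float)
    for name,sel in(('lower',c[:,1]>ce[i][1]+2),('all',c[:,1]>0)):
        f=least_squares(lambda p:np.hypot(*(c[sel]-p[:2]).T)-p[2],[120,120,51],loss='soft_l1').x
        print(name,.512-(f[1]-119.5)*.0005,-.094-(f[0]-119.5)*.0005,f[2]*.5)
    # white line end
    bright=((g>140)&(np.hypot(*(np.mgrid[:240,:240]-119.5))<44)).astype(np.uint8)
# depth of bar top
D=np.load('pics/top7.npz')['D']
P=np.array([world('top',D,u,v) for v in range(194,222) for u in range(334,364)])
s=P[(P[:,2]>.056)&(P[:,2]<.08)]; print(len(s),s.mean(0),s[:,:2].min(0),s[:,:2].max(0)); ev=np.linalg.eigh(np.cov(s[:,:2].T)); print(ev, np.arctan2(ev[1][1,1],ev[1][0,1]))
plan(.513,-.094,.12,2.133)
E
```

```text
area [  75   70   90   93 5639] [120.74020216 119.95016847]
lower 0.5123221944698547 -0.09387631501816415 21.480881537406198
all 0.5128590265315026 -0.09416787675741213 21.946770061903774
85 [ 0.5119062  -0.09436353  0.06734234] [ 0.49183395 -0.10903508] [ 0.53203815 -0.07893183]
EighResult(eigenvalues=array([1.21656628e-05, 1.74356294e-04]), eigenvectors=array([[ 0.52973038, -0.84816609],
       [-0.84816609, -0.52973038]])) -2.5833100025860305
turn [ 0.0019  0.0003 -0.0331] shift [-0.1591  0.0864  0.0205] t 18.02 pos [ 0.4193 -0.2489  0.1403] q [ 1.13  0.57 -0.96  1.99  0.59  0.9   1.95] w 0.0597 F [-0.2  0.1  0.2]
```

Converted, -0.158 m / 0.6 = -0.2633, 0.0865 m / 0.6 = 0.1442, -0.031 rad / 4 = -0.0078.

>>> apply_moves(
  series=[
    [0,0,-0.0078,-0.2633,0.1442,0,0.05],
    [0,0,-0.0078,-0.2633,0.1442,0,0.05],
    [0,0,-0.0078,-0.2633,0.1442,0,0.05],
    [0,0,-0.0078,-0.2633,0.1442,0,0.05],
    [0,0,-0.0078,-0.2633,0.1442,0.05,0.05],
    [0,0,-0.0078,-0.2633,0.1442,0.05,0.05],
    [0,0,-0.0078,-0.2633,0.1442,0.05,0.05],
  ],
)

```text
t: 18.9
position: [0.5128, -0.0953, 0.1118]
tool_rot: [-0.861, 3.021, 0.0]
wrist_force: [-0.2, -0.4, 0.4]
gripper_width: 0.0496
grip_force: 0.0
```

```bash
python3 - <<'E'
from h import *
plan(.512,-.0945,.034,2.131)
E
```

```text
turn [ 0.0001  0.0001 -0.005 ] shift [0.0003 0.0011 0.0778] t 18.9 pos [ 0.5128 -0.0953  0.1118] q [ 0.72  0.65 -0.91  1.93  0.66  0.89  1.6 ] w 0.0496 F [-0.2 -0.4  0.4]
```

Converted, 0.078 m / 0.6 = 0.13, 0.0011 m / 0.6 = 0.0018, -0.005 rad / 4 = -0.0013.

>>> apply_moves(
  series=[
    [0,0,-0.0013,0.0005,0.0018,0.0667,0.05],
    [0,0,-0.0013,0.0005,0.0018,0.1,0.05],
    [0,0,-0.0013,0.0005,0.0018,0.12,0.05],
    [0,0,-0.0013,0.0005,0.0018,0.13,0.05],
    [0,0,-0.0013,0.0005,0.0018,0.13,0.04],
    [0,0,-0.0013,0.0005,0.0018,0.13,0.03],
    [0,0,-0.0013,0.0005,0.0018,0.13,0.022],
  ],
)

```text
t: 19.77
position: [0.5122, -0.0944, 0.0337]
tool_rot: [-0.871, 3.018, -0.001]
wrist_force: [0.4, 1.0, 0.4]
gripper_width: 0.0221
grip_force: 0.0
```

>>> apply_moves(
  series=[
    [0,0,0,0,0,0,0.015],
    [0,0,0,0,0,0,0.005],
    [0,0,0,0,0,0,0.005],
    [0,0,0,0,0,0,0.005],
  ],
  grip_force=60,
)

```text
t: 20.27
position: [0.5125, -0.0949, 0.0337]
tool_rot: [-0.871, 3.018, -0.002]
wrist_force: [0.4, -3.6, 7.4]
gripper_width: 0.0094
grip_force: 60.4
```

```bash
python3 - <<'E'
from h import *
plan(.512,-.0945,.034,.931); print(r.read_state()['ft_torque'])
E
```

```text
turn [-1.0000e-03  1.0000e-03  1.2017e+00] shift [ 0.0002  0.0006 -0.0003] t 20.27 pos [ 0.5125 -0.0949  0.0337] q [ 0.65  0.76 -0.81  1.97  0.8   0.77  1.49] w 0.0094 F [ 0.4 -3.6  7.4]
[-0.76108394 -0.03467602 -0.01228045]
```

Converted, 0.6 rad / 4 = 0.15.

>>> apply_moves(
  series=[
    [0,0,0.025,0,0,0,0.005],
    [0,0,0.05,0,0,0,0.005],
    [0,0,0.075,0,0,0,0.005],
    [0,0,0.1,0,0,0,0.005],
    [0,0,0.125,0,0,0,0.005],
    [0,0,0.15,0,0,0,0.005],
  ],
)

```text
t: 21.02
position: [0.5123, -0.0941, 0.0337]
tool_rot: [0.064, 3.14, 0.0]
wrist_force: [-2.6, 1.1, 7.1]
gripper_width: 0.0096
grip_force: 60.5
```

```bash
python3 - <<'E'
from h import *
plan(.512,-.0945,.034,.931); print(r.read_state()['ft_torque'],r.read_state()['grip_force'])
E
```

```text
turn [3.000e-04 7.000e-04 5.992e-01] shift [ 0.0003 -0.0005 -0.0003] t 21.02 pos [ 0.5123 -0.0941  0.0337] q [ 0.56  0.71 -0.67  1.98  0.69  0.69  0.98] w 0.0096 F [-2.6  1.1  7.1]
[0.41579946 0.27463987 0.13046716] 60.462892055511475
```

Converted, 0.61 rad / 4 = 0.1525.

>>> apply_moves(
  series=[
    [0,0,0.025,0,0,0,0.005],
    [0,0,0.05,0,0,0,0.005],
    [0,0,0.075,0,0,0,0.005],
    [0,0,0.1,0,0,0,0.005],
    [0,0,0.12,0,0,0,0.005],
    [0,0,0.135,0,0,0,0.005],
    [0,0,0.145,0,0,0,0.005],
    [0,0,0.1525,0,0,0,0.005],
    [0,0,0.1525,0,0,0,0.005],
    [0,0,0.1525,0,0,0,0.005],
    [0,0,0.1525,0,0,0,0.005],
  ],
)

```text
t: 22.4
position: [0.5127, -0.0932, 0.0338]
tool_rot: [0.998, 2.978, 0.002]
wrist_force: [0.2, 4.8, 4.8]
gripper_width: 0.0096
grip_force: 60.2
```

```bash
python3 - <<'E'
from h import *
plan(.512,-.0945,.034,.931); print(r.read_state()['ft_torque'],r.read_state()['grip_force'])
a,D=snap('top','top8'); b,_=snap('scene','scene8')
print(wells('top',a,.515,.026,.09,-.062)); print(wells('scene',b,.515,.026,.09,-.062))
A=cv2.resize(a[170:250,270:370],(400,320),interpolation=2); B=cv2.resize(b[170:250,270:370],(400,320),interpolation=2)
cv2.imwrite('pics/m8.png',np.hstack([A,B])[:,:,::-1])
E
```

```text
turn [ 0.0017  0.0006 -0.0068] shift [-0.0002 -0.0014 -0.0002] t 22.4 pos [ 0.5127 -0.0932  0.0338] q [ 0.45  0.68 -0.53  1.98  0.56  0.63  0.48] w 0.0096 F [0.2 4.8 4.8]
[ 1.2345268  -0.12015663  0.03117141] 60.21620035171509
[ 5.13000e-01  1.14000e-02 -7.06000e-02  1.35566e+01  1.41163e+01
 -6.33631e+01]
[ 5.14700e-01  2.50000e-02 -6.04000e-02  1.36594e+01  1.40421e+01
 -3.86021e+01]
```

View pics/m8.png

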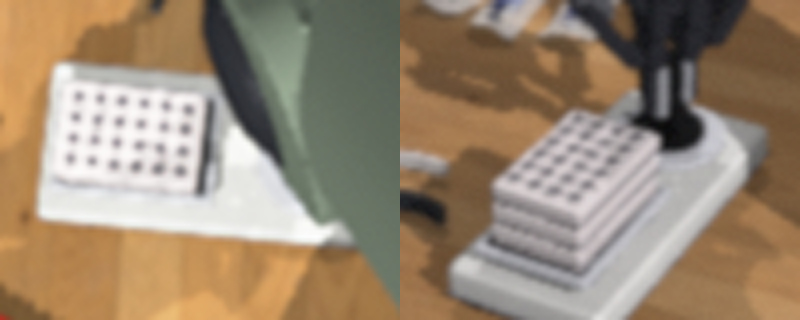

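```bash
python3 - <<'E'
from h import *
M=[]
for _ in range(12):
    I,D=r.get_image('scene'); s=r.read_state(); M.append(np.r_[s['wrist_force'],s['ft_torque']])
print(np.mean(M,0).round(3),np.std(M,0).round(3)); plan(.512,-.0945,.034,.931)
# bar/skirt depth points near the dial
P=np.array([world('scene',D,u,v) for v in range(190,215) for u in range(325,352)])
Q=P[(np.hypot(P[:,0]-.512,P[:,1]+.0945)<.032)&(P[:,2]>.044)&(P[:,2]<.072)]
d=Q[:,:2]-[.512,-.0945]
for x,z in zip(d,Q[:,2]): 
    a=-.64; print((1e3*np.array([x@[np.cos(a),np.sin(a)],x@[-np.sin(a),np.cos(a)],z])).round().astype(int),end=' ')
E
```

```text
[ 0.387  5.006  5.806  1.21  -0.1    0.131] [0.436 0.33  0.501 0.025 0.035 0.024]
turn [ 0.0017  0.0005 -0.0068] shift [-0.0003 -0.0014 -0.0003] t 23.1 pos [ 0.5127 -0.0932  0.0337] q [ 0.45  0.68 -0.53  1.98  0.56  0.63  0.48] w 0.0092 F [1.  4.6 6.4]
[ 3 -5 72] [ 3 -5 68] [ -6 -15  71] [ -8 -17  71] [-1 -3 68] [-2 -5 68] [ -6 -15  68] [ -7 -17  67] [ 5 17 67] [-1 17 71] [-6  0 69] [-7 -3 68] [-6 -6 67] [-12  -5  71] [-14  -8  71] [ -8 -13  66] [ -7 -17  64] [ 4 18 66] [ 2 16 66] [-8 15 72] [-9  1 68] [-13   1  70] [-9 -5 66] [-15  -4  70] [-13  -8  67] [ -6 -14  62] [-1 18 65] [-8 18 69] [-9 16 69] [-10  13  69] [-10  11  68] [-9  7 67] [-13   6  69] [-14   4  68] [-12   0  66] [-19   1  71] [-19  -2  69] [-11  -9  63] [-6 17 65] [-5 13 63] [-8 12 65] [-15  13  69] [-11   8  65] [-12   6  65] [-18   6  69] [-18   3  68] [-20   1  68] [-20  -2  67] [-23  -3  69] [15  6 46] [-7 12 61] [-13  12  64] [-7  6 59] [-10   5  61] [-16   5  64] [-21   5  67] [-21   2  66] [-21  -1  65] [-23  -3  65] [ 9  7 47] [-5 11 56] [-14  13  62] [-14  10  61] [-14   7  60] [-13   4  59] [-20   4  63] [-22   3  64] [-26   1  65] [-21  -4  61] [ 6  5 45] [-7  9 54] [-3  4 50] [-11   5  55] [-17   5  59] [-20   4  60] [-21   2  60] [-21  -1  59] [-24  -2  60] [ 2  7 45] [ 0  5 46] [-7  6 50] [-12   6  53] [-18   6  57] [-25   7  61] [-23   3  59] [-22  -1  57] [-24  -2  57] [-4  4 44] [-12   6  49] [-19   6  54] [-22   5  55] [-23   3  55] [-23   0  54] [-22  -3  53] [-13   6  47] [-19   7  51] [-22   5  52] [-21   2  51] [-23   0  51] [-20  -4  48] [-18   6  47] [-21   5  49] [-20   1  47] [-24   0  49] [-23  -3  47] [-19   6  45] [-19   4  44] [-23   0  45]
```

The bar's side face and tail lie where a 1.2 rad turn puts them, and the steady 0.13 N m spring torque confirms the hold. The pile is square, so I hand in.

```bash
python3 -c "
from station import r
print(r.close_job())"
```

```text
the job is handed in; nothing more can be done
None
```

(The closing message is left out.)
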